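Show the path of the weighed salt by pointing

TASK

Show a trainee the route the salt will take when a standard solution is made up: with the fingertips aimed straight down two to four centimetres above it, point at the middle of the lidded glass weighing bottle for two seconds, next at the middle of the smaller beaker's mouth for two seconds, and last at the stopper of the long-necked volumetric flask, and finish still pointing there. Touch and move nothing on the bench, and travel well above the glassware, so that you never seem to point at the crucible, the larger beaker or the conical flask.

Things in the scene. Friction and masses are not known exactly. Their poses are not given: they have to be found in the camera images.
- weighing_bottle_top (a point): Weighing bottle: squat straight-sided clear glass jar with white salt inside and a glass lid with a knob, 41 mm across, 52 mm high. The point lies on its upright axis at its very top; z up. The vessel stands upright on the worktop (worktop height 0), loose, and easily tipped.
- small_beaker_top (a point): The smaller of two open glass beakers with pouring lip, 67 mm across, 79 mm high. The point is the centre of its mouth, level with the rim; z up. It stands loose on the worktop (worktop height 0).
- volumetric_flask_top (a point): Volumetric flask: pear-shaped glass bulb 49 mm across with a long thin neck and stopper, 151 mm high in all. The point lies on its upright axis at its very top; z up. The vessel stands upright on the worktop (worktop height 0), loose, and easily tipped.
- crucible_top (a point): Not to be pointed at: porcelain crucible, an opaque tapering cup with a knobbed lid, 43 mm across, 46 mm high. The point lies on its upright axis at its very top; z up. The vessel stands upright on the worktop (worktop height 0), loose, and easily tipped.
- large_beaker_top (a point): Not to be pointed at: the larger of the two glass beakers, 75 mm across, 93 mm high. The point is the centre of its mouth, level with the rim; it stands loose on the worktop.
- conical_flask_top (a point): Not to be pointed at: conical flask with a wide open neck, 66 mm across at the foot, 105 mm high. The point lies on its upright axis at its very top; z up. The vessel stands upright on the worktop (worktop height 0), loose, and easily tipped.
- funnel: Bystander: glass funnel standing upside down on its rim, 62 mm across, 85 mm high; origin at the centre of its underside.
- rubber_bulb: Bystander: round rubber pipette bulb, 58 mm across, 56 mm high; origin at the centre of its underside.
- stopper: Bystander: tapered rubber stopper, 25 mm across, 26 mm high; origin at the centre of its underside.
Things that resemble listed ones, but are neither listed nor needed, are in the scene too. Leave any green or yellow look-alike of the part that bears large_beaker_top alone.

How it is judged:
By the outcome, as a careful person would: the job done as asked, in the order asked, and still so for the second after the job is handed in, with the robot touching nothing.
It also fails if it takes over 61 s, if anything falls off the work surface, if the arm or the gripper's body presses on something with over 40 N, if the wrist force passes 120 N, or if a joint passes its speed limit or range.

ROBOT

A 6-joint arm with a two-finger parallel gripper is mounted at the origin on a cart in front of the work surface, level with it; the furniture and walls round the work are solid. World frame = base frame: x ahead of the robot, y to its left, z up, the work surface at z = 0. Lengths are in m, angles in rad, forces in N, time in s.
With the tool pointing down it reaches from about 0.275 to 0.775 m from the base axis. Payload 14.6 kg.
Tool frame: the origin (TCP) lies at the very end of the fingers, on their centre line; the grasp point (between the pads) lies 19 mm behind it; z points along the fingers, y is the line along which they close (so a half turn about z gives the same grasp; the last joint's range is limited). The gripper opens to 85 mm and grips with 20 to 120 N. Pads are 22 mm wide; open, the fingers measure 114 mm over their backs; the gripper's body (76 mm by 85 mm) begins 54 mm behind the grasp point. The pads swing forward as they close: fully open they stand 13 mm farther back than shut.
Start: joints at [-1.308, 0.263, -0.048, 1.259, 0, 1.415], TCP at [0.213, -0.48, 0.231] pointing down, gripper open.
Joint ranges: [-2.65, 2.65], [-0.89, 1.7], [-1.18, 1.37], [-2.13, 2.11], [-1.35, 1.29], [-3.14, 3.14]. Speed limits (rad/s): [1.89, 1.89, 2.57, 2.79, 3.14, 3.14].

INTERFACE

Orientations are given as a unit quaternion [x, y, z, w].
In Python, from station import ctrl gives the robot as it stands. The module is installed in compiled form; this text tells all that it offers.
- The arm moves only by the shell command python3 -m inch 'ROWS' [FORCE]. ROWS is JSON, a list of rows, each an object of numbers: "tx", "ty", "tz": the shift along the tool's x, y, z in units of 40 cm (1.0 is 40 cm); "spin": the turn about the tool's z in units of pi/2 rad (1.0 is pi/2 rad); "gripper": the opening, from 0 (shut) to 1 (fully open). A call has 1 to 12 rows; each row is the pose to reach, as a shift and turn from the pose commanded when the call began, along the tool's axes at that moment; what a row does not reach only later rows make up. A row lasts 1/8 s, in which the tool goes at most 62.5 mm and 10.7 degrees, less where a joint would pass 70% of its speed; a pose out of reach is approached as far as the arm can. A call with a number of a shift or a turn outside -1 to 1 is refused whole. A call with a gripper value outside its range is refused whole. The fingers move at their own pace and stop on an object; FORCE is the grip in N (left out, the last holds). Time passes only in rows, so rows that repeat a pose let the fingers close. It gives the time, the measured TCP pose, the force, the opening and the grip force at its end, in the units of the state.
- ctrl.state(): the state, without advancing time (a new reading comes with each control period).
- ctrl.read_camera(name): name is "scene" or "top" or "wrist"; returns a dict with "pixels" (420x560x3 uint8, blue, green, red), "camera_matrix" (3x3 intrinsics, pixels), "rvec" (rotation vector, rad) and "tvec" (3), from world to camera coordinates, as OpenCV has them; the wrist camera has in their place "mount" (4x4, takes a point from camera to tool coordinates, whose origin is the TCP and whose axes are the flange's). Camera axes: x right, y down, z forward; pixel columns grow to the right and rows downward; lengths in m; the calibration is good to about 2 mm. The wrist camera is an equidistant fisheye: a pixel r from the principal point sees the ray r / f radians off the axis. A picture is of the moment at which its call begins: read the wrist's pose just before it. There is no depth.
- ctrl.close_job(): hands the job in; it is judged then, once.
The state is a dict: "t": time; "qpos": joint angles; "qd": joint speeds; "joint_efforts": joint torques, N m; "tool_pos": TCP position; "eef_rot": TCP orientation; "wrist_force": force on the tool from outside, world axes, zero at the start; "ft_torque": the same for the moment, N m; "width": finger opening in m; "grasp_force": force on a finger pad.
Only numpy, scipy, OpenCV 4.12 (cv2) and the standard library are available. Lean on these libraries where they do the work, as an engineer would, in place of code of your own. Each camera call takes 0.05 s, during which the arm holds its last target. There are 200 camera calls.

## Working session

There is one attempt and no reset: what is moved stays moved. The work goes in short steps, Python scripts to look and compute and a shell command to move; the robot and the scene stay as the last step left them, time stands still between calls to the robot, and variables do not carry over. Pictures are saved under pics/ and viewed, at most 10 in all, crops included, and the job is handed in when it is done.

```bash
mkdir -p pics; cat > h.py <<'E'
import numpy as np, cv2, pickle
from station import ctrl
def snap(n,f):
    s=ctrl.state(); c=ctrl.read_camera(n); pickle.dump((s,c),open(f'pics/{f}.pkl','wb')); cv2.imwrite(f'pics/{f}.png',np.array(c['pixels'])); return s,c
def load(f): return pickle.load(open(f'pics/{f}.pkl','rb'))
def onplane(c,px,z):
    K=np.array(c['camera_matrix']);R=cv2.Rodrigues(np.array(c['rvec'],float))[0];t=np.array(c['tvec'],float).ravel()
    d=R.T@np.linalg.inv(K)@np.array([*px,1.]);o=-R.T@t
    return o+d*(z-o[2])/d[2]
def proj(c,P): return cv2.projectPoints(np.array(P,float).reshape(-1,3),np.array(c['rvec'],float),np.array(c['tvec'],float),np.array(c['camera_matrix']),None)[0].reshape(-1,2)
E
python3 - <<'E'
from h import *
for n in('top','scene'):
    s,c=snap(n,n+'0'); print(np.array(c['camera_matrix']).round(1).tolist(), onplane(c,(280,210),0), (-cv2.Rodrigues(np.array(c['rvec'],float))[0].T@np.array(c['tvec'],float).ravel()).round(3))
print(s['t'],s['tool_pos'],s['eef_rot'])
E
```

```text
[[417.8, 0.0, 278.9], [0.0, 417.8, 205.4], [0.0, 0.0, 1.0]] [ 0.5126033  -0.02422452  0.        ] [0.353 0.006 1.268]
[[480.4, 0.0, 267.0], [0.0, 480.4, 207.4], [0.0, 0.0, 1.0]] [ 0.54256656 -0.10340023  0.        ] [-0.111  0.732  1.024]
0.05 [ 0.21293391 -0.47960042  0.2308428 ] [ 9.78265149e-01  2.07357275e-01 -2.63284902e-05 -5.08109223e-04]
```

View pics/top0.png

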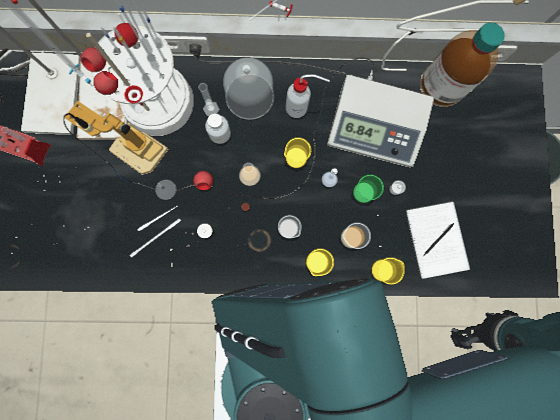

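View pics/scene0.png

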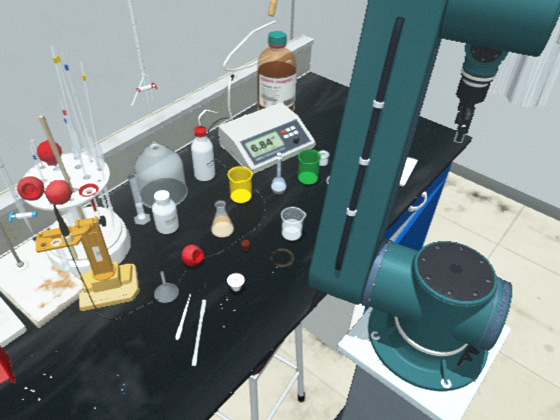

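The top view shows these candidates:
- **Weighing bottle:** (398,187). The white crucible at (205,231) could be mistaken for it.
- **Beakers:** clear ones at (289,227) and (355,236), plus coloured look-alikes at (297,152), (368,188), (320,262) and (388,270).
- **Volumetric flask:** (330,177). The conical flask at (249,174) could be mistaken for it.

I'll check the choice in a close crop.

```bash
python3 - <<'E'
from h import *
s,c=load('top0'); im=np.array(c['pixels'])
cv2.imwrite('pics/crop1.png',cv2.resize(im[155:255,265:415],None,fx=5.33,fy=5.33,interpolation=cv2.INTER_CUBIC))
s,c=load('scene0'); im=np.array(c['pixels'])
cv2.imwrite('pics/crop2.png',cv2.resize(im[140:250,200:340],None,fx=5,fy=5,interpolation=cv2.INTER_CUBIC))
E
```

```text
(no output)
```

View pics/crop1.png

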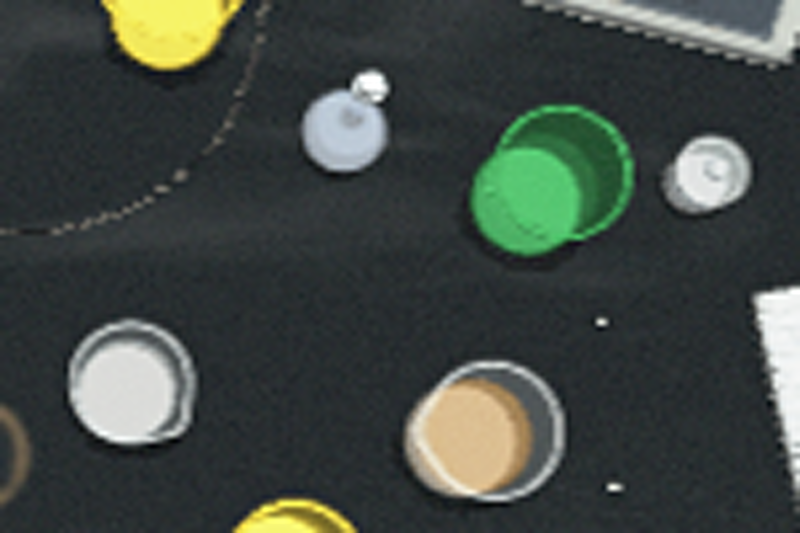

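View pics/crop2.png

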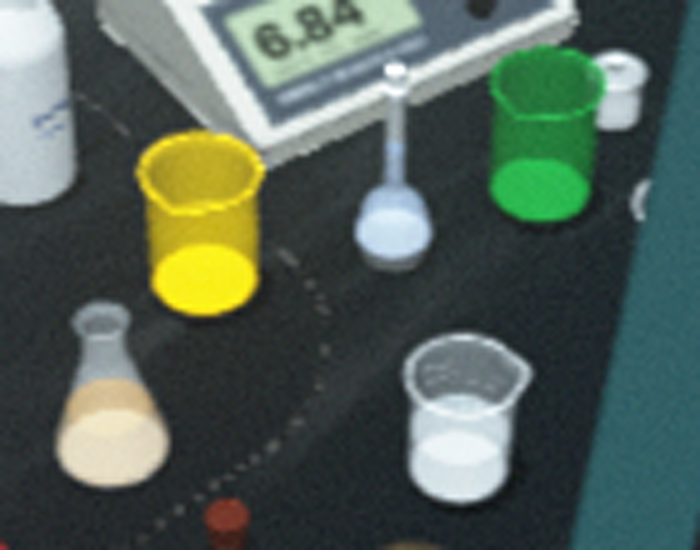

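The top crop shows the flask stopper at (371,86), the small beaker's rim centred at about (131,381) with a 67 mm rim, and the bottle's lid and knob at about (713,170). The beaker of amber liquid measures 75 mm, so it is the larger one. The scene crop shows the stopper at (397,70), the beaker rim at about (463,373) and the bottle knob at about (621,62).

```bash
python3 - <<'E'
from h import *
s,c=load('top0'); s2,c2=load('scene0')
a=lambda u,v,f,x,y:((u+.5)/f-.5+x,(v+.5)/f-.5+y)
for n,p,q,z in(('bottle',(713,169),(621,62),.052),('sbeaker',(131,381),(463,373),.079),('flask',(371,86),(397,70),.149)):
    P=onplane(c,a(*p,5.333,265,155),z);Q=onplane(c2,a(*q,5,200,140),z);print(n,P.round(4),Q.round(4))
for n,p,z in(('lbeak',(354,235.5),.093),('green',(370,187),.09),('con',(249,172),.105)):print(n,onplane(c,p,z).round(3))
from scipy.spatial.transform import Rotation as R
s=ctrl.state();print(R.from_quat(s['eef_rot']).as_matrix().round(4).tolist(),s['width'])
E
```

```text
bottle [ 0.5834 -0.3742  0.052 ] [ 0.5769 -0.372   0.052 ]
sbeaker [ 0.4569 -0.0492  0.079 ] [ 0.4556 -0.0485  0.079 ]
flask [ 0.605  -0.1678  0.149 ] [ 0.6042 -0.1667  0.149 ]
lbeak [ 0.432 -0.232  0.093]
green [ 0.573 -0.28   0.09 ]
con [0.606 0.068 0.105]
[[0.914, 0.4057, -0.0002], [0.4057, -0.914, 0.0009], [0.0001, -0.0009, -1.0]] 0.08536550671622109
```

```bash
python3 -m inch '[{"tz":-0.1,"gripper":0},{"tz":-0.2,"gripper":0},{"tx":0.1,"ty":0.015,"tz":-0.2,"gripper":0},{"tx":0.22,"ty":0.03,"tz":-0.2,"gripper":0},{"tx":0.34,"ty":0.045,"tz":-0.2,"gripper":0},{"tx":0.46,"ty":0.06,"tz":-0.2,"gripper":0},{"tx":0.58,"ty":0.08,"tz":-0.2,"gripper":0},{"tx":0.7,"ty":0.095,"tz":-0.2,"gripper":0},{"tx":0.82,"ty":0.112,"tz":-0.2,"gripper":0},{"tx":0.92,"ty":0.127,"tz":-0.2,"gripper":0},{"tx":0.951,"ty":0.131,"tz":-0.2,"gripper":0},{"tx":0.951,"ty":0.131,"tz":-0.2,"gripper":0}]'
python3 - <<'E'
from h import *
from scipy.spatial.transform import Rotation as R
s,c=snap('wrist','w1');s2,c2=snap('top','top1');print(s['tool_pos'],s['eef_rot'],s['width'],np.array(c['mount']).round(3).tolist(),np.array(c['camera_matrix']).round(1).tolist())
E
```

```text
[ 0.21294547 -0.47960637  0.23088125] [ 9.78261151e-01  2.07376241e-01 -2.69728741e-05 -4.63725267e-04] 0.08536550671622109 [[-0.001, -0.956, -0.294, 0.075], [1.0, -0.0, -0.001, 0.0], [0.001, -0.294, 0.956, -0.142], [0.0, 0.0, 0.0, 1.0]] [[325.2, 0.0, 277.0], [0.0, 325.2, 210.1], [0.0, 0.0, 1.0]]schema error: expected keys tx, ty, tz, spin, gripper
```

View pics/w1.png

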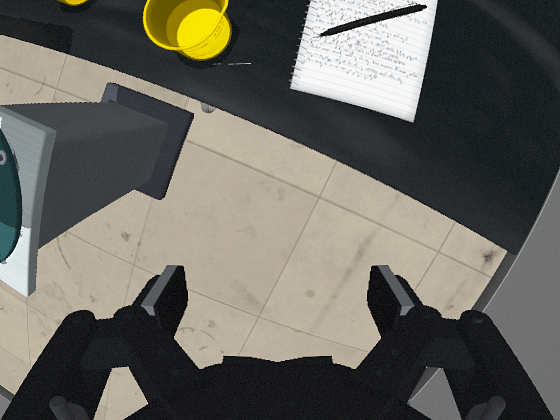

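The rows need all five keys, so the call was refused and the arm didn't move. The wrist view shows the open fingers over the floor and the notebook at the top.

```bash
python3 -m inch '[{"tx":0,"ty":0,"tz":-0.1,"spin":0,"gripper":0},{"tx":0,"ty":0,"tz":-0.2,"spin":0,"gripper":0},{"tx":0.1,"ty":0.015,"tz":-0.2,"spin":0,"gripper":0},{"tx":0.22,"ty":0.03,"tz":-0.2,"spin":0,"gripper":0},{"tx":0.34,"ty":0.045,"tz":-0.2,"spin":0,"gripper":0},{"tx":0.46,"ty":0.06,"tz":-0.2,"spin":0,"gripper":0},{"tx":0.58,"ty":0.08,"tz":-0.2,"spin":0,"gripper":0},{"tx":0.7,"ty":0.095,"tz":-0.2,"spin":0,"gripper":0},{"tx":0.82,"ty":0.112,"tz":-0.2,"spin":0,"gripper":0},{"tx":0.92,"ty":0.127,"tz":-0.2,"spin":0,"gripper":0},{"tx":0.951,"ty":0.131,"tz":-0.2,"spin":0,"gripper":0},{"tx":0.951,"ty":0.131,"tz":-0.2,"spin":0,"gripper":0}]'
python3 - <<'E'
from h import *
from scipy.spatial.transform import Rotation as R
s,c=snap('wrist','w2');M=R.from_quat(s['eef_rot']).as_matrix();print(s['t'],s['tool_pos'],M.round(4).tolist(),s['width'])
T=np.array(c['mount']);K=np.array(c['camera_matrix']);im=np.array(c['pixels']).copy()
for P in((.582,-.3735,.052),(.4563,-.049,.079),(.6046,-.1673,.149),tuple(s['tool_pos'])):
    p=T[:3,:3].T@(M.T@(np.array(P)-s['tool_pos'])-T[:3,3]);th=np.arctan2(np.hypot(*p[:2]),p[2]);u=p[:2]/np.hypot(*p[:2])*th*K[0,0]+K[:2,2];print(u.round(1))
    cv2.drawMarker(im,tuple(int(x) for x in u.round()),(255,0,255),0,9,1)
cv2.imwrite('pics/w2m.png',im)
E
```

```text
t: 1.7
tool_pos: [0.5827, -0.373, 0.3104]
eef_rot: [0.978, 0.208, -0.0, -0.0]
wrist_force: [-1.0, -0.5, 0.9]
width: -0.0001
grasp_force: 0.0
1.7 [ 0.58265317 -0.37302578  0.31038235] [[0.9135, 0.4068, -0.0008], [0.4068, -0.9135, 0.0007], [-0.0004, -0.001, -1.0]] -8.029824560037593e-05
[277.7 173.8]
[ 35.2 172.6]
[100.7  94.8]
[277.3 270.9]
```

View pics/w2m.png

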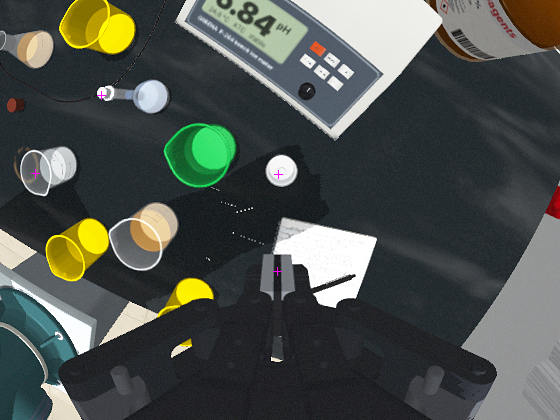

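In the wrist view the bottle lid is at about (281,170), against the predicted (278,174), and the beaker mouth at (36,172) and stopper at (106,92) are close to their predictions. I'll go halfway down and measure again from near.

```bash
python3 -m inch '[{"tx":0,"ty":0,"tz":0.1,"spin":0,"gripper":0},{"tx":0,"ty":0,"tz":0.2,"spin":0,"gripper":0},{"tx":0,"ty":0,"tz":0.3,"spin":0,"gripper":0},{"tx":0,"ty":0,"tz":0.4,"spin":0,"gripper":0},{"tx":0,"ty":0,"tz":0.42,"spin":0,"gripper":0},{"tx":0,"ty":0,"tz":0.42,"spin":0,"gripper":0}]'
cat >> h.py <<'E'
from scipy.spatial.transform import Rotation as R
def wray(s,c,u,z):
    M=R.from_quat(s['eef_rot']).as_matrix();T=np.array(c['mount']);K=np.array(c['camera_matrix'])
    d=(np.array(u)-K[:2,2]);r=np.hypot(*d);th=r/K[0,0];d=np.r_[d/r*np.sin(th),np.cos(th)]
    o=M@T[:3,3]+s['tool_pos'];d=M@T[:3,:3]@d;return o+d*(z-o[2])/d[2]
E
python3 - <<'E'
from h import *
s,c=snap('wrist','w3');im=np.array(c['pixels']);cv2.imwrite('pics/w3c.png',cv2.resize(im[80:280,180:380],None,fx=3,fy=3,interpolation=cv2.INTER_CUBIC))
s,c=load('w2');im=np.array(c['pixels'])
print('stopper',wray(s,c,(106,92),.149),'bottle',wray(s,c,(281,170),.045),'beaker',wray(s,c,(36,172.5),.079))
E
```

```text
t: 2.5
tool_pos: [0.5816, -0.3738, 0.1443]
eef_rot: [0.978, 0.207, 0.0, 0.0]
wrist_force: [0.4, -0.5, 0.4]
width: 0.0
grasp_force: 0.0
stopper [ 0.60922285 -0.172458    0.149     ] bottle [ 0.58702453 -0.37584171  0.045     ] beaker [ 0.45697727 -0.0505074   0.079     ]
```

View pics/w3c.png

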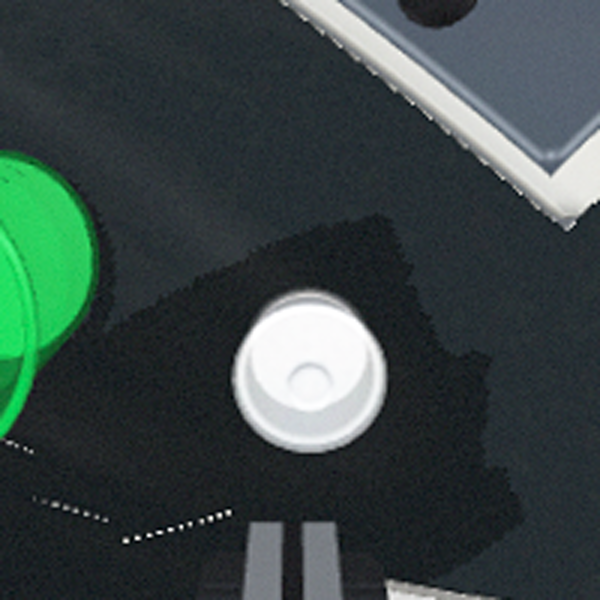

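From near, the knob is at crop (310,380), which is image pixel (283,206.5). The lid ring is centred at crop (310,373).

```bash
python3 - <<'E'
from h import *
s,c=load('w3')
k=wray(s,c,(283,206.5),.052);print(k,wray(s,c,(283,204),.042),s['tool_pos'])
M=R.from_quat(s['eef_rot']).as_matrix()
print((M.T@(np.r_[.5835,-.375,.082]-s['tool_pos'])/.4).round(4))
E
```

```text
[ 0.58861824 -0.37539798  0.052     ] [ 0.58785594 -0.37592618  0.042     ] [ 0.58164287 -0.37378517  0.14431992]
[0.003  0.0046 0.1558]
```

```bash
python3 - <<'E'
from h import *
s,c=load('w3');T=np.array(c['mount']);K=np.array(c['camera_matrix'])
for x in(0,.011,-.011):
    p=T[:3,:3].T@(np.array([x,0,0])-T[:3,3]);th=np.arctan2(np.hypot(*p[:2]),p[2]);print(x,p[:2]/np.hypot(*p[:2])*th*K[0,0]+K[:2,2])
# refine bottle from the top picture: lid circle
s,c=load('top0');print(proj(c,[(.5835,-.375,.052),(.588,-.3755,.052),(.581,-.373,.052)]))
im=np.array(c['pixels']);cr=cv2.resize(im[172:202,383:413],None,fx=18,fy=18,interpolation=cv2.INTER_CUBIC)
s,c=load('scene0');im=np.array(c['pixels']);c2=cv2.resize(im[143:173,312:342],None,fx=18,fy=18,interpolation=cv2.INTER_CUBIC)[:,:250]
print(proj(c,[(.5835,-.375,.052),(.588,-.3755,.052),(.581,-.373,.052)]))
cv2.imwrite('pics/b.png',np.hstack([cr,c2]))
E
```

```text
0 [277.29671309 270.92487151]
0.011 [277.28931369 250.59109184]
-0.011 [277.30306729 290.00284829]
[[398.54559764 186.24944605]
 [398.67568105 184.76561343]
 [397.89832449 187.06370684]]
[[322.73082749 150.79262841]
 [321.72775706 150.18606606]
 [322.986589   151.36490327]]
```

View pics/b.png

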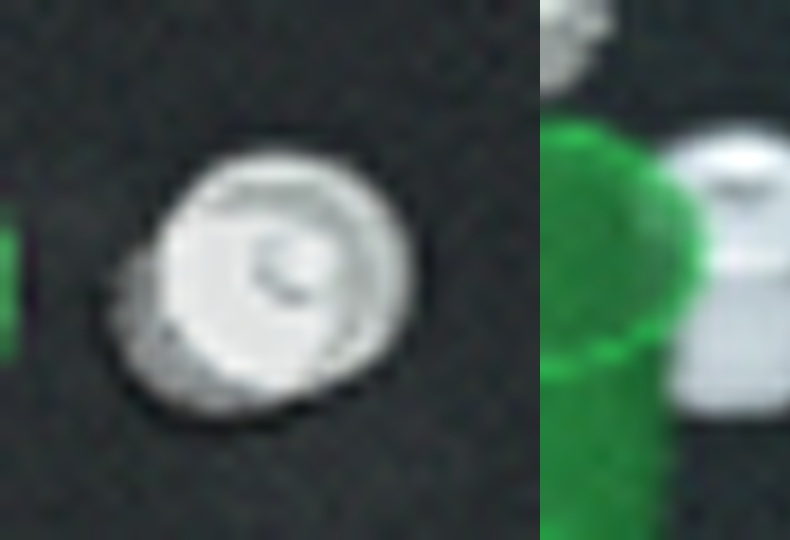

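The top camera puts the bottle at about (0.584, -0.375) and the wrist camera at (0.588, -0.3755). I'll aim at (0.586, -0.3755, 0.082) and hold there.

```bash
python3 -m inch '[{"tx":0.008,"ty":0.008,"tz":0.08,"spin":0,"gripper":0},{"tx":0.008,"ty":0.008,"tz":0.14,"spin":0,"gripper":0},{"tx":0.008,"ty":0.008,"tz":0.155,"spin":0,"gripper":0},{"tx":0.008,"ty":0.008,"tz":0.155,"spin":0,"gripper":0},{"tx":0.008,"ty":0.008,"tz":0.155,"spin":0,"gripper":0},{"tx":0.008,"ty":0.008,"tz":0.155,"spin":0,"gripper":0},{"tx":0.008,"ty":0.008,"tz":0.155,"spin":0,"gripper":0},{"tx":0.008,"ty":0.008,"tz":0.155,"spin":0,"gripper":0},{"tx":0.008,"ty":0.008,"tz":0.155,"spin":0,"gripper":0},{"tx":0.008,"ty":0.008,"tz":0.155,"spin":0,"gripper":0},{"tx":0.008,"ty":0.008,"tz":0.155,"spin":0,"gripper":0},{"tx":0.008,"ty":0.008,"tz":0.155,"spin":0,"gripper":0}]'
python3 - <<'E'
from h import *
s,c=snap('wrist','w4');im=np.array(c['pixels']);cv2.imwrite('pics/w4c.png',cv2.resize(im[150:350,180:380],None,fx=3,fy=3,interpolation=cv2.INTER_CUBIC));print(s['tool_pos'])
E
```

```text
t: 4.05
tool_pos: [0.5862, -0.375, 0.0813]
eef_rot: [0.978, 0.207, -0.0, -0.0]
wrist_force: [0.4, 0.0, 0.6]
width: 0.0001
grasp_force: 0.0
[ 0.58617778 -0.37500071  0.08126103]
```

View pics/w4c.png

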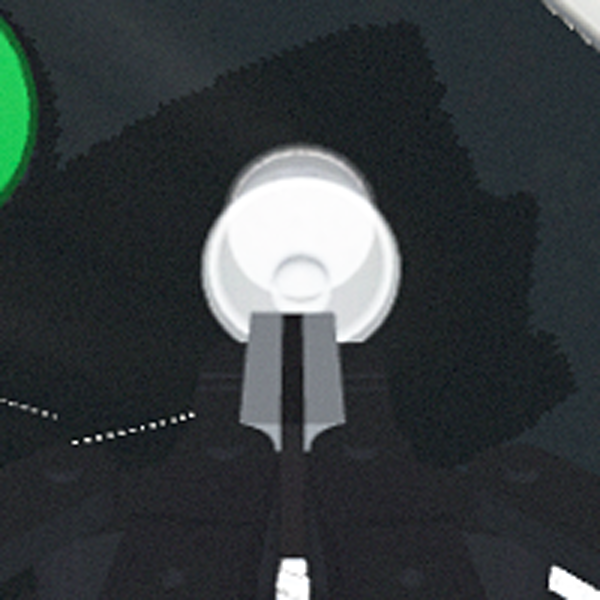

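The tips are over the knob, which shows at crop (302,275) just ahead of the tips and within about 2 mm sideways. I'll hold longer, then work out the next legs.

```bash
python3 -m inch '[{"tx":0,"ty":0,"tz":0,"spin":0,"gripper":0},{"tx":0,"ty":0,"tz":0,"spin":0,"gripper":0},{"tx":0,"ty":0,"tz":0,"spin":0,"gripper":0},{"tx":0,"ty":0,"tz":0,"spin":0,"gripper":0},{"tx":0,"ty":0,"tz":0,"spin":0,"gripper":0},{"tx":0,"ty":0,"tz":0,"spin":0,"gripper":0},{"tx":0,"ty":0,"tz":0,"spin":0,"gripper":0},{"tx":0,"ty":0,"tz":0,"spin":0,"gripper":0},{"tx":0,"ty":0,"tz":0,"spin":0,"gripper":0},{"tx":0,"ty":0,"tz":0,"spin":0,"gripper":0},{"tx":0,"ty":0,"tz":0,"spin":0,"gripper":0},{"tx":0,"ty":0,"tz":0,"spin":0,"gripper":0}]'
python3 - <<'E'
from h import *
s,c=load('w4');print(wray(s,c,(280.3,241.3),.052))
s=ctrl.state();M=R.from_quat(s['eef_rot']).as_matrix();print(s['tool_pos'],M.round(4).tolist())
print((M.T@(np.r_[.4565,-.049,.31]-s['tool_pos'])/.4).round(4))
E
```

```text
t: 5.6
tool_pos: [0.5862, -0.375, 0.0813]
eef_rot: [0.978, 0.207, -0.0, -0.0]
wrist_force: [-0.4, 0.0, -0.7]
width: 0.0
grasp_force: 0.0
[ 0.59020817 -0.37507101  0.052     ]
[ 0.58616781 -0.37502512  0.08128586] [[0.914, 0.4057, -0.0], [0.4057, -0.914, 0.0], [-0.0, -0.0, -1.0]]
[ 0.0344 -0.8765 -0.5718]
```

```bash
python3 -m inch '[{"tx":0,"ty":0,"tz":-0.14,"spin":0,"gripper":0},{"tx":0,"ty":0,"tz":-0.28,"spin":0,"gripper":0},{"tx":0,"ty":0,"tz":-0.42,"spin":0,"gripper":0},{"tx":0,"ty":0,"tz":-0.54,"spin":0,"gripper":0},{"tx":0.003,"ty":-0.08,"tz":-0.57,"spin":0,"gripper":0},{"tx":0.008,"ty":-0.2,"tz":-0.57,"spin":0,"gripper":0},{"tx":0.013,"ty":-0.34,"tz":-0.57,"spin":0,"gripper":0},{"tx":0.019,"ty":-0.48,"tz":-0.57,"spin":0,"gripper":0},{"tx":0.024,"ty":-0.62,"tz":-0.57,"spin":0,"gripper":0},{"tx":0.03,"ty":-0.76,"tz":-0.57,"spin":0,"gripper":0},{"tx":0.034,"ty":-0.85,"tz":-0.57,"spin":0,"gripper":0},{"tx":0.034,"ty":-0.876,"tz":-0.57,"spin":0,"gripper":0}]'
python3 -m inch '[{"tx":0,"ty":0,"tz":0,"spin":0,"gripper":0},{"tx":0,"ty":0,"tz":0,"spin":0,"gripper":0}]'
python3 - <<'E'
from h import *
s,c=snap('wrist','w5');M=R.from_quat(s['eef_rot']).as_matrix();print(s['tool_pos'],M.round(4).tolist())
# white stopper / beaker rim: predicted pixels in wrist view
T=np.array(c['mount']);K=np.array(c['camera_matrix']);im=np.array(c['pixels']).copy()
def wp(P):
    p=T[:3,:3].T@(M.T@(np.array(P)-s['tool_pos'])-T[:3,3]);th=np.arctan2(np.hypot(*p[:2]),p[2]);return p[:2]/np.hypot(*p[:2])*th*K[0,0]+K[:2,2]
for P in((.4565,-.049,.079),(.605,-.168,.149)):print(wp(P).round(1))
ring=np.array([wp((.4565+.0335*np.cos(a),-.049+.0335*np.sin(a),.079)) for a in np.arange(0,6.28,.3)])
f=wp((.605,-.168,.149));A=cv2.resize(im[130:280,200:350],None,fx=4,fy=4,interpolation=cv2.INTER_CUBIC)
for u in ring: cv2.circle(A,tuple(int(x) for x in ((u-[200,130]+.5)*4)),2,(255,0,255),-1)
x0,y0=int(f[0])-25,int(f[1])-75;B=im[y0:y0+150,x0:x0+50];print(x0,y0,B.shape)
B=cv2.resize(B,None,fx=4,fy=4,interpolation=cv2.INTER_CUBIC);cv2.imwrite('pics/w5c.png',np.hstack([A,B]) if B.shape[0]==600 else A)
E
```

```text
t: 7.1
tool_pos: [0.4557, -0.0477, 0.3098]
eef_rot: [0.978, 0.208, 0.0, 0.0]
wrist_force: [0.0, -0.5, 0.4]
width: -0.0002
grasp_force: 0.0
t: 7.35
tool_pos: [0.4569, -0.0501, 0.3091]
eef_rot: [0.978, 0.207, -0.0, 0.0]
wrist_force: [0.4, 0.1, 0.6]
width: 0.0002
grasp_force: 0.0
[ 0.45691209 -0.05011147  0.30909862] [[0.9143, 0.405, -0.0002], [0.405, -0.9143, -0.0001], [-0.0002, 0.0001, -1.0]]
[276.3 177.6]
[445.  109.1]
420 34 (150, 50, 3)
```

View pics/w5c.png

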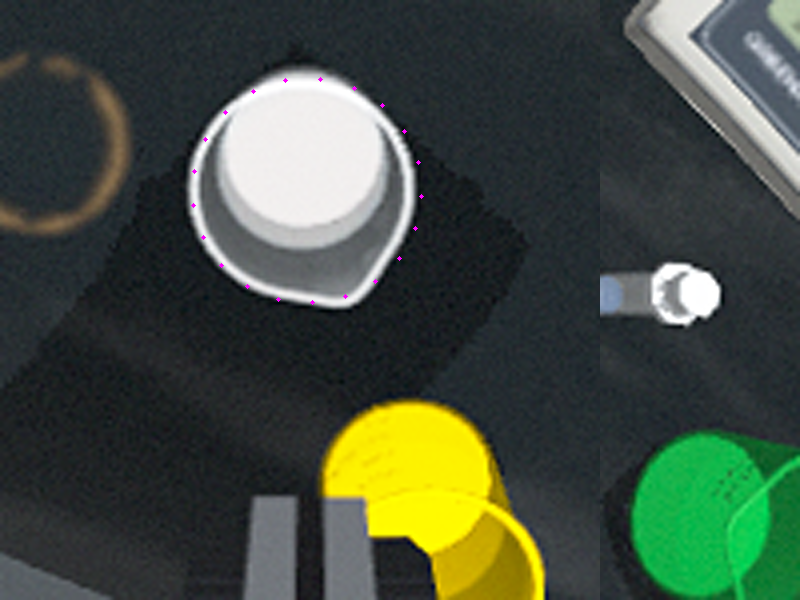

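The predicted rim circle fits the small beaker to about 1.5 mm, and the stopper disc at (444.6,107.1) agrees with its prediction of (445,109). I'll now go down to 30 mm above the mouth.

```bash
python3 -m inch '[{"tx":0.002,"ty":-0.005,"tz":0.12,"spin":0,"gripper":0},{"tx":0.002,"ty":-0.005,"tz":0.24,"spin":0,"gripper":0},{"tx":0.002,"ty":-0.005,"tz":0.36,"spin":0,"gripper":0},{"tx":0.002,"ty":-0.005,"tz":0.45,"spin":0,"gripper":0},{"tx":0.002,"ty":-0.005,"tz":0.5,"spin":0,"gripper":0},{"tx":0.002,"ty":-0.005,"tz":0.5,"spin":0,"gripper":0},{"tx":0.002,"ty":-0.005,"tz":0.5,"spin":0,"gripper":0},{"tx":0.002,"ty":-0.005,"tz":0.5,"spin":0,"gripper":0},{"tx":0.002,"ty":-0.005,"tz":0.5,"spin":0,"gripper":0},{"tx":0.002,"ty":-0.005,"tz":0.5,"spin":0,"gripper":0},{"tx":0.002,"ty":-0.005,"tz":0.5,"spin":0,"gripper":0},{"tx":0.002,"ty":-0.005,"tz":0.5,"spin":0,"gripper":0}]'
python3 -m inch '[{"tx":0,"ty":0,"tz":0,"spin":0,"gripper":0},{"tx":0,"ty":0,"tz":0,"spin":0,"gripper":0},{"tx":0,"ty":0,"tz":0,"spin":0,"gripper":0},{"tx":0,"ty":0,"tz":0,"spin":0,"gripper":0},{"tx":0,"ty":0,"tz":0,"spin":0,"gripper":0},{"tx":0,"ty":0,"tz":0,"spin":0,"gripper":0},{"tx":0,"ty":0,"tz":0,"spin":0,"gripper":0},{"tx":0,"ty":0,"tz":0,"spin":0,"gripper":0},{"tx":0,"ty":0,"tz":0,"spin":0,"gripper":0},{"tx":0,"ty":0,"tz":0,"spin":0,"gripper":0},{"tx":0,"ty":0,"tz":0,"spin":0,"gripper":0},{"tx":0,"ty":0,"tz":0,"spin":0,"gripper":0}]'
python3 - <<'E'
from h import *
s,c=load('w5');print(wray(s,c,(444.6,107.1),.151))
s=ctrl.state();M=R.from_quat(s['eef_rot']).as_matrix();print(s['tool_pos'])
print((M.T@(np.r_[.606,-.168,.31]-s['tool_pos'])/.4).round(4))
E
```

```text
t: 8.9
tool_pos: [0.4564, -0.0471, 0.1093]
eef_rot: [0.978, 0.207, 0.0, 0.0]
wrist_force: [0.2, 0.4, 0.7]
width: 0.0003
grasp_force: 0.0
t: 10.4
tool_pos: [0.4564, -0.0471, 0.1093]
eef_rot: [0.978, 0.207, 0.0, 0.0]
wrist_force: [0.4, -0.6, 0.0]
width: -0.0
grasp_force: 0.0
[ 0.60602508 -0.16566889  0.151     ]
[ 0.4563671  -0.04708926  0.10928835]
[ 0.2193  0.4281 -0.5018]
```

```bash
python3 -m inch '[{"tx":0,"ty":0,"tz":0,"spin":0,"gripper":0},{"tx":0,"ty":0,"tz":0,"spin":0,"gripper":0},{"tx":0,"ty":0,"tz":-0.14,"spin":0,"gripper":0},{"tx":0,"ty":0,"tz":-0.28,"spin":0,"gripper":0},{"tx":0,"ty":0,"tz":-0.42,"spin":0,"gripper":0},{"tx":0,"ty":0,"tz":-0.5,"spin":0,"gripper":0},{"tx":0.04,"ty":0.08,"tz":-0.5,"spin":0,"gripper":0},{"tx":0.09,"ty":0.18,"tz":-0.5,"spin":0,"gripper":0},{"tx":0.15,"ty":0.29,"tz":-0.5,"spin":0,"gripper":0},{"tx":0.2,"ty":0.39,"tz":-0.5,"spin":0,"gripper":0},{"tx":0.219,"ty":0.426,"tz":-0.5,"spin":0,"gripper":0},{"tx":0.219,"ty":0.426,"tz":-0.5,"spin":0,"gripper":0}]'
python3 -m inch '[{"tx":0,"ty":0,"tz":0,"spin":0,"gripper":0},{"tx":0,"ty":0,"tz":0,"spin":0,"gripper":0}]'
python3 - <<'E'
from h import *
s,c=snap('wrist','w6');im=np.array(c['pixels'])
M=R.from_quat(s['eef_rot']).as_matrix();T=np.array(c['mount']);K=np.array(c['camera_matrix'])
p=T[:3,:3].T@(M.T@(np.array([.6055,-.167,.151])-s['tool_pos'])-T[:3,3]);th=np.arctan2(np.hypot(*p[:2]),p[2]);u=p[:2]/np.hypot(*p[:2])*th*K[0,0]+K[:2,2];print(u,s['tool_pos'])
x,y=u.round().astype(int);g=im[y-30:y+31,x-30:x+31].min(2)
n,l,st,ce=cv2.connectedComponentsWithStats((g>215).astype(np.uint8))
for i in range(1,n):
    if st[i,4]>20:
        q=ce[i]+[x-30,y-30];print(st[i],q.round(1),wray(s,c,q,.151).round(4))
E
```

```text
t: 11.9
tool_pos: [0.606, -0.1679, 0.3083]
eef_rot: [0.978, 0.207, -0.0, -0.0]
wrist_force: [-0.0, 0.0, 0.6]
width: -0.0
grasp_force: 0.0
t: 12.15
tool_pos: [0.605, -0.1667, 0.3099]
eef_rot: [0.978, 0.208, 0.0, 0.0]
wrist_force: [0.1, -0.4, 0.2]
width: 0.0001
grasp_force: 0.0
[277.80383216 192.21857793] [ 0.60500474 -0.16668681  0.30986066]
[ 20   0  27  18 260] [282.4 167.4] [ 0.6292 -0.1611  0.151 ]
```

```bash
python3 - <<'E'
from h import *
s,c=load('w6');im=np.array(c['pixels']);M=R.from_quat(s['eef_rot']).as_matrix();T=np.array(c['mount']);K=np.array(c['camera_matrix'])
for z in(.151,.14,.1,.04,.02):
    p=T[:3,:3].T@(M.T@(np.array([.6055,-.167,z])-s['tool_pos'])-T[:3,3]);th=np.arctan2(np.hypot(*p[:2]),p[2]);print(z,(p[:2]/np.hypot(*p[:2])*th*K[0,0]+K[:2,2]).round(1))
print(im[150:214:2,262:302:2].min(2))
E
```

```text
0.151 [277.8 192.2]
0.14 [277.8 189.5]
0.1 [277.7 181.1]
0.04 [277.7 171.5]
0.02 [277.7 168.8]
[[ 37  32  25  22  27  25  28  15  40  46  55  39  11  20  39  35  37  43
   39  39]
 [ 35  29  20  30  30  34 112 189 196 203 202 200 178 114  31  30  45  36
   38  35]
 [ 28  30  22  21  88 187 207 203 204 206 203 207 208 209 183  83  30  41
   35  37]
 [ 40  34  23  87 202 202 203 206 211 213 216 211 207 203 206 204  98  30
   31  36]
 [ 32  33  64 192 200 207 214 222 220 224 221 223 220 214 207 205 204  72
   37  36]
 [ 30  30 154 197 209 221 223 223 223 223 223 222 224 224 215 205 203 154
   22  35]
 [ 29  66 199 205 217 221 221 222 226 223 224 224 223 226 223 214 204 203
   59  27]
 [ 24 102 202 212 218 220 220 225 222 224 222 221 224 222 222 221 210 201
  105  22]
 [ 20 131 207 220 221 222 222 219 224 226 225 223 226 221 222 219 214 204
  141  30]
 [ 15 140 203 220 215 221 220 220 207 207 212 222 222 222 221 223 220 204
  152  20]
 [ 19 118 207 216 218 218 214 197 191 193 194 201 215 220 220 222 220 204
  133  26]
 [ 26  76 201 218 217 217 215 189 189 191 191 189 211 221 221 222 220 
[... 1015 characters left out ...]
  29  33
   27  35]
 [ 32  26  29  21  27  31  35  28  24  28  24  27  29  30  35  28  31  33
   36  18]
 [ 24  27  34  35  30  33  30  33  30  33  28  30  35  35  38  35  34  29
   35  32]
 [ 30  29  35  24  30  30  33  30  30  36  33  37  22  32  32  33  30  38
   19  36]
 [ 34  30  33  25  25  31  29  33  34  27  33  31  37  36  29  32  30  40
   35  33]
 [ 32  34  36  31  32  33  26  29  36  31  32  38  27  37  38  33  34  32
   34  27]
 [ 33  30  33  30  29  32  29  29  21  31  29  32  28  38  35  30  38  33
   29  33]
 [ 18  27  29  28  31  32  31  37  31  38  32  28  28  41  31  31  37  32
   30  33]
 [ 31  26  27  29  35  19  32  27  28  31  31  36  28  35  32  37  39  35
   28  35]]
```

Wrist numbers put the stopper disc at about (279.5,190.5) against the predicted (277.8,192.2), roughly 1.5 mm off. I'll correct slightly and descend to 30 mm above it.

```bash
python3 -m inch '[{"tx":0.002,"ty":0.003,"tz":0.08,"spin":0,"gripper":0},{"tx":0.002,"ty":0.003,"tz":0.16,"spin":0,"gripper":0},{"tx":0.002,"ty":0.003,"tz":0.24,"spin":0,"gripper":0},{"tx":0.002,"ty":0.003,"tz":0.3,"spin":0,"gripper":0},{"tx":0.002,"ty":0.003,"tz":0.32,"spin":0,"gripper":0},{"tx":0.002,"ty":0.003,"tz":0.32,"spin":0,"gripper":0},{"tx":0.002,"ty":0.003,"tz":0.32,"spin":0,"gripper":0},{"tx":0.002,"ty":0.003,"tz":0.32,"spin":0,"gripper":0},{"tx":0.002,"ty":0.003,"tz":0.32,"spin":0,"gripper":0},{"tx":0.002,"ty":0.003,"tz":0.32,"spin":0,"gripper":0}]'
python3 - <<'E'
from h import *
s,c=snap('wrist','w7');im=np.array(c['pixels']);print(s['tool_pos'])
M=R.from_quat(s['eef_rot']).as_matrix();T=np.array(c['mount']);K=np.array(c['camera_matrix'])
p=T[:3,:3].T@(M.T@(np.array([.606,-.1675,.151])-s['tool_pos'])-T[:3,3]);th=np.arctan2(np.hypot(*p[:2]),p[2]);print((p[:2]/np.hypot(*p[:2])*th*K[0,0]+K[:2,2]).round(1))
print(im[205:270:3,256:302:3].min(2))
E
```

```text
t: 13.45
tool_pos: [0.6068, -0.1681, 0.1814]
eef_rot: [0.978, 0.207, 0.0, 0.0]
wrist_force: [0.2, 0.2, -0.1]
width: 0.0002
grasp_force: 0.0
[ 0.60682471 -0.16810122  0.18143413]
[275.8 247.2]
[[ 30  21 138 215 217 213 186 193 194 192 198 215 219 219 189  64]
 [ 35  26  42 149 208 208 216 209 204 207 214 212 216 190  74  20]
 [ 32  39  24  50 137 174 211 224 221 218 217 199 144  78  25  17]
 [ 39  29  38  34  27 131 158 165 165 156 147 112  38  31  27  20]
 [ 35  34  32  31  37 100 132 139 136 132  80  29  26  32  24  22]
 [ 31  36  33  37  24 106 126 129 131 124  71  30  34  28  30  28]
 [ 35  31  26  32  37 151 161 159 153 133  76  32  38  32  26  34]
 [ 37  39  32  34 155 205 204 204 202 193 108  22  36  31  33  33]
 [ 31  28  29 164 199 205 186 188 191 203 193  93  32  33  33  34]
 [ 35  36  21 202 197 147 153 155 155 185 200 153  34  32  27  30]
 [ 34  31  26 199 141 186 195 197 187 145 197 147  29  37  35  33]
 [ 26  32  29 198 183 211 215 216 208 184 182 132  35  28  34  33]
 [ 29  30  27 135 202 209 211 212 211 204 186  78  34  37  25  34]
 [ 26  35  34  57 207 206 205 206 204 203  80  37  31  33  29  32]
 [ 31  26  23  38 205 198 208 201 204 204  46  31  34  34  36  30]
 [ 26  29  30  34  41 199 201 204 197  50  29  30  31  29  33  32]
 [ 33  31  25  33  41  34  35  23  25  31  30  37  28  34  33  32]
 [ 23  22  46 120 117 120  55  37  56 118 118 119  47  22  24  29]
 [ 25  22  54 117 117 114  54  32  54 117 120 115  61  22  23  33]
 [ 32  26  75 118 120 117  35  31  46 118 116 116  77  25  26  24]
 [ 28  32  78 117 118 123  37  34  33 119 119 117  91  32  26  30]
 [ 36  28 110 119 119 116  42  29  39 114 116 118  95  27  37  29]]
```

The fingertips are on the axis to within about 2 mm and 30 mm above the stopper. I'll hold there and hand in.

```bash
for i in 1 2; do python3 -m inch '[{"tx":0,"ty":0,"tz":0,"spin":0,"gripper":0},{"tx":0,"ty":0,"tz":0,"spin":0,"gripper":0},{"tx":0,"ty":0,"tz":0,"spin":0,"gripper":0},{"tx":0,"ty":0,"tz":0,"spin":0,"gripper":0},{"tx":0,"ty":0,"tz":0,"spin":0,"gripper":0},{"tx":0,"ty":0,"tz":0,"spin":0,"gripper":0},{"tx":0,"ty":0,"tz":0,"spin":0,"gripper":0},{"tx":0,"ty":0,"tz":0,"spin":0,"gripper":0},{"tx":0,"ty":0,"tz":0,"spin":0,"gripper":0},{"tx":0,"ty":0,"tz":0,"spin":0,"gripper":0}]'; done
python3 -c "
from station import ctrl
print(ctrl.close_job())"
```

```text
t: 14.75
tool_pos: [0.6068, -0.1681, 0.1813]
eef_rot: [0.978, 0.207, -0.0, -0.0]
wrist_force: [0.8, -0.2, 0.6]
width: 0.0003
grasp_force: 0.0
t: 16.0
tool_pos: [0.6068, -0.1681, 0.1813]
eef_rot: [0.978, 0.207, -0.0, -0.0]
wrist_force: [0.2, 0.3, 0.0]
width: 0.0
grasp_force: 0.0
the job is handed in; nothing more can be done
None
```

The arm pointed at the weighing bottle, then the smaller beaker's mouth, each for over two seconds and about 3 cm above, and finished still pointing at the volumetric flask's stopper; I handed it in at about 16 s with no contact seen in the force readings, but no verdict came back.

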